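# Test the syringe plungers and put out the one that jams

## Task

Before the inlay resin is mixed, test the three dry syringes in the slanted rack: push each plunger as far as it will go, without ramming it. Leave the good ones in the rack with their plungers fully home, and stand any syringe whose plunger jams short of home nozzle-down in the empty tin. Keep the tin upright on the table and leave everything else where it lies.

Things in the scene. Friction and masses are not known exactly. Their poses are not given: they have to be found in the camera images.
- rack: fixed slanted plywood syringe rack, 124 deep, 228 wide, 107 mm high. Origin: centre of its underside on the table; x to its rear (away from the robot), y to its left, z up. Two drilled shelves 58 mm apart, square to the syringes: shoulders rest on the lower, barrels pass with play through 32 mm holes in the upper; 50 mm of barrel stands free above it. Three places side by side, 76 mm apart
- rack_hole (a point): centre of the middle place on the rack's lower shelf, where a shoulder rests: 20 mm behind and 34 mm above the rack's origin. Its z axis is the axis of all three places and their syringes, leaning 35 degrees from vertical towards the robot (the play lets a syringe lean 3 more); y along the rack (places at -76, 0, 76 mm). A syringe comes out only along this axis: drawn 75 mm up it is clear
- syringe_a: clear syringe a in the rack, 70 g, 190 mm long when drawn out: barrel 30 mm across and 112 mm long with two finger wings at its top (46 mm along y, 33 mm across x), white plunger, black seal. Origin: centre of the barrel's lower shoulder; z up its axis to the plunger, y along the wings. The three look alike and stand in any order; a jam shows only by pushing
- plunger_a (a joint): travel of plunger a in m: 0 = drawn right out (thumb disc top 178 mm above the shoulder, 66 mm above the wings), growing as it is pushed in; 0.050 = fully home (128 and 16 mm). It stays where it is left. A sound one slides at 2 to 5 N all the way to a solid stop at home; a faulty one slides alike at first, then jams solid near half-way
- thumb_a (a point): middle of the flat top face of the thumb disc of plunger a (disc 31 mm across, 4 mm thick): the place to push. Its z axis points out of the syringe along its axis, y along the finger wings. Below the disc a ribbed rod, 13 mm wide, runs down to the barrel; its friction is enough to lift the syringe by rod or disc
- nozzle_a (a point): tip of the nozzle of syringe a, 12 mm below its shoulder on its axis (nozzle 5 to 8 mm across)
- syringe_b: clear syringe b in the rack, 70 g, 190 mm long when drawn out: barrel 30 mm across and 112 mm long with two finger wings at its top (46 mm along y, 33 mm across x), white plunger, black seal. Origin: centre of the barrel's lower shoulder; z up its axis to the plunger, y along the wings. The three look alike and stand in any order; a jam shows only by pushing
- plunger_b (a joint): travel of plunger b in m: 0 = drawn right out (thumb disc top 178 mm above the shoulder, 66 mm above the wings), growing as it is pushed in; 0.050 = fully home (128 and 16 mm). It stays where it is left. A sound one slides at 2 to 5 N all the way to a solid stop at home; a faulty one slides alike at first, then jams solid near half-way
- thumb_b (a point): middle of the flat top face of the thumb disc of plunger b (disc 31 mm across, 4 mm thick): the place to push. Its z axis points out of the syringe along its axis, y along the finger wings. Below the disc a ribbed rod, 13 mm wide, runs down to the barrel; its friction is enough to lift the syringe by rod or disc
- nozzle_b (a point): tip of the nozzle of syringe b, 12 mm below its shoulder on its axis (nozzle 5 to 8 mm across)
- syringe_c: clear syringe c in the rack, 70 g, 190 mm long when drawn out: barrel 30 mm across and 112 mm long with two finger wings at its top (46 mm along y, 33 mm across x), white plunger, black seal. Origin: centre of the barrel's lower shoulder; z up its axis to the plunger, y along the wings. The three look alike and stand in any order; a jam shows only by pushing
- plunger_c (a joint): travel of plunger c in m: 0 = drawn right out (thumb disc top 178 mm above the shoulder, 66 mm above the wings), growing as it is pushed in; 0.050 = fully home (128 and 16 mm). It stays where it is left. A sound one slides at 2 to 5 N all the way to a solid stop at home; a faulty one slides alike at first, then jams solid near half-way
- thumb_c (a point): middle of the flat top face of the thumb disc of plunger c (disc 31 mm across, 4 mm thick): the place to push. Its z axis points out of the syringe along its axis, y along the finger wings. Below the disc a ribbed rod, 13 mm wide, runs down to the barrel; its friction is enough to lift the syringe by rod or disc
- nozzle_c (a point): tip of the nozzle of syringe c, 12 mm below its shoulder on its axis (nozzle 5 to 8 mm across)
- tin: empty bare-metal food tin without lid, standing open end up on the table to the left of the rack, 76 mm across, 82 mm high, 71 mm inside, floor 3 mm thick, loose, 250 g. Origin: centre of its underside; z up. A syringe stood in it leans on the rim
- dust_brush: bystander, to be left alone: flat wooden dusting brush, 198 mm long, 12 mm thick, lying in front of the rack. Origin: middle of its underside
- caliper: bystander, to be left alone: digital caliper, 173 mm long, lying at the front right. Origin: middle of its underside
- burr_block: bystander, to be left alone: drilled wooden block with small grinding points, 52 x 88 x 57 mm, to the right of the rack. Origin: middle of its underside
- marker: bystander, to be left alone: marker pen, 134 mm long, lying at the front left, beyond the tin. Origin: middle of its underside
- tail_carving: bystander, to be left alone: small carved shell whale tail, 31 x 69 x 31 mm, at the left. Origin: middle of its underside

How it is judged:
On the way:
1. each of the three plungers has been pushed as far as it will go: two fully home, the faulty one up to its jam (value of joint each of plunger_a, plunger_b, plunger_c above 0.019 m and (value of joint each of plunger_a, plunger_b above 0.046 m or value of joint each of plunger_a, plunger_c above 0.046 m or value of joint each of plunger_b, plunger_c above 0.046 m)), for 0.2 s.
At the end, for the whole second after the job is handed in: Two syringes seated in the rack (10 mm, 0.15 rad), plungers home (joint > 0.046). The third, pushed up to its jam (joint > 0.019), stands nozzle-down in the tin: tip within 40 mm of the tin's axis, under 30 mm high, leaning < 0.8 rad. Tin upright (0.1 rad) on the table; all at rest (((value of joint each of plunger_a, plunger_b above 0.046 m and value of joint plunger_c above 0.019 m and z of syringe_a in the frame of rack between 0.024 and 0.044 m and x of syringe_a in the frame of rack between 0.01 and 0.03 m and angle between the z axis of each of syringe_a, syringe_b and the z axis of rack_hole, either way round below 0.15 rad and z of syringe_b in the frame of rack between 0.024 and 0.044 m and x of syringe_b in the frame of rack between 0.01 and 0.03 m and horizontal distance between nozzle_c and tin below 0.04 m and height (world z) of nozzle_c below 0.03 m and angle between syringe_c's own z axis and vertical below 0.8 rad and linear speed of syringe_c below 0.02 m/s) or (value of joint each of plunger_a, plunger_c above 0.046 m and value of joint plunger_b above 0.019 m and z of syringe_a in the frame of rack between 0.024 and 0.044 m and x of syringe_a in the frame of rack between 0.01 and 0.03 m and angle between the z axis of each of syringe_a, syringe_c and the z axis of rack_hole, either way round below 0.15 rad and z of syringe_c in the frame of rack between 0.024 and 0.044 m and x of syringe_c in the frame of rack between 0.01 and 0.03 m and horizontal distance between nozzle_b and tin below 0.04 m and height (world z) of nozzle_b below 0.03 m and angle between syringe_b's own z axis and vertical below 0.8 rad and linear speed of syringe_b below 0.02 m/s) or (value of joint each of plunger_b, plunger_c above 0.046 m and value of joint plunger_a above 0.019 m and z of syringe_b in the frame of rack between 0.024 and 0.044 m and x of syringe_b in the frame of rack between 0.01 and 0.03 m and angle between the z axis of each of syringe_b, syringe_c and the z axis of rack_hole, either way round below 0.15 rad and z of syringe_c in the frame of rack between 0.024 and 0.044 m and x of syringe_c in the frame of rack between 0.01 and 0.03 m and horizontal distance between nozzle_a and tin below 0.04 m and height (world z) of nozzle_a below 0.03 m and angle between syringe_a's own z axis and vertical below 0.8 rad and linear speed of syringe_a below 0.02 m/s)) and angle between tin's own z axis and vertical below 0.1 rad and height (world z) of tin below 0.01 m and linear speed of tin below 0.02 m/s); the robot touches nothing.
It fails at once if a syringe is rammed into the rack (more than 150 N between syringe and rack) (contact force between any of syringe_a, syringe_b, syringe_c and rack above 150 N).
It fails at once if a bystander is shifted by more than 30 mm (distance of any of dust_brush, caliper, burr_block, marker, tail_carving from where it was at the start of the episode above 0.03 m).
It also fails if it takes over 58 s, if anything falls off the work surface, if the arm or the gripper's body presses on something with over 40 N, if the wrist force passes 120 N, or if a joint passes its speed limit or range.

## Robot

A 6-joint arm with a two-finger parallel gripper is mounted at the origin on a cart in front of the work surface, level with it; the furniture and walls round the work are solid. World frame = base frame: x ahead of the robot, y to its left, z up, the work surface at z = 0. Lengths are in m, angles in rad, forces in N, time in s.
With the tool pointing down it reaches from about 0.225 to 0.875 m from the base axis. Payload 3.4 kg.
Tool frame: the origin (TCP) lies on the front face of the gripper's body, between the roots of the fingers; the fingertips stand 73 mm ahead of it and the grasp point (between the pads) lies 54 mm ahead of it; z points along the fingers, y is the line along which they close (so a half turn about z gives the same grasp; the last joint's range is limited). The gripper opens to 85 mm and grips with 20 to 120 N. Pads are 22 mm wide; open, the fingers measure 114 mm over their backs; the gripper's body (76 mm by 85 mm) begins 54 mm behind the grasp point. The pads swing forward as they close: fully open they stand 13 mm farther back than shut.
Start: joints at [-1.398, 0.276, 1.505, -0, 1.361, -0.121], TCP at [0.167, -0.55, 0.304] pointing down, gripper open.
Joint ranges: [-2.89, 2.89], [-0.75, 2.08], [0.22, 2.7], [-1.18, 4.32], [0.11, 2.71], [-2.7, 2.7]. Speed limits (rad/s): [2.57, 2.57, 3.14, 3.14, 3.14, 3.14].

## Interface

Orientations are given as a unit quaternion [w, x, y, z].
In Python, from workcell import ctrl gives the robot as it stands.
- The arm moves only by the shell command python3 -m crank 'ROWS' [FORCE]. ROWS is JSON, a list of rows, each an object of numbers: "fingers": the finger opening in mm, from 0 to 85.4; "x", "y", "z": the shift along the tool's x, y, z scaled (see below); "twist": the turn about the tool's z scaled (see below). In form: [{"fingers": .., "x": .., "y": .., "z": .., "twist": ..}, ...]. A call has 1 to 20 rows; each row is the pose to reach, as a shift and turn from the pose commanded when the call began, along the tool's axes at that moment, turning the shorter way round; what a row does not reach only later rows make up. The controller multiplies each number of a shift by 0.08 m and each number of a turn by pi rad. A row lasts 1/8 s, in which the tool goes at most 62.5 mm and 10.7 degrees, less where a joint would pass 70% of its speed; a pose out of reach is approached as far as the arm can. A call with a number of a shift or a turn outside -1 to 1 is refused whole. A call with a gripper value outside its range is refused whole. The fingers move at their own pace and stop on an object; FORCE is the grip in N (left out, the last holds). Time passes only in rows, so rows that repeat a pose let the fingers close. It gives the time, the measured TCP pose, the force, the opening and the grip force at its end, in the units of the state.
- ctrl.observe(): the state, without advancing time (a new reading comes with each control period).
- ctrl.snapshot(name): name is "scene" or "side" or "wrist"; returns the picture (384x512x3 uint8, red, green, blue); there is no depth.
- ctrl.camera_model(name): a dict with "intrinsics" (3x3 intrinsics, pixels), "world_from_camera" (4x4, takes a point from camera to world coordinates); the wrist camera has in their place "mount" (4x4, takes a point from camera to tool coordinates, whose origin is the TCP and whose axes are the flange's). Camera axes: x right, y down, z forward; pixel columns grow to the right and rows downward; lengths in m; the calibration is good to about 2 mm. The wrist camera is an equidistant fisheye: a pixel r from the principal point sees the ray r / f radians off the axis. A picture is of the moment at which its call begins: read the wrist's pose just before it. camera_model takes no time and is no camera call.
- ctrl.sign_off(): hands the job in; it is judged then, once.
The state is a dict: "t": time; "joint_positions": joint angles; "qd": joint speeds; "effort": joint torques, N m; "tool_pos": TCP position; "tool_rot": TCP orientation; "ft_force": force on the tool from outside, world axes, zero at the start; "torque": the same for the moment, N m; "grip_width": finger opening in m; "grasp_force": force on a finger pad.
Only numpy, scipy, OpenCV 4.12 (cv2) and the standard library are available. Lean on these libraries where they do the work, as an engineer would, in place of code of your own. Each camera call takes 0.05 s, during which the arm holds its last target. There are 200 camera calls.

## Working session

There is one attempt and no reset: what is moved stays moved. The work goes in short steps, Python scripts to look and compute and a shell command to move; the robot and the scene stay as the last step left them, time stands still between calls to the robot, and variables do not carry over. Pictures are saved under pics/ and viewed, at most 10 in all, crops included, and the job is handed in when it is done.

```bash
mkdir -p pics; ls; python3 - <<'E'
from workcell import ctrl
import cv2,numpy as np
np.set_printoptions(precision=4,suppress=True)
print(ctrl.observe())
for n in ("scene","side"):
    im=ctrl.snapshot(n); cv2.imwrite(f"pics/{n}0.png",im[...,::-1]); print(n,ctrl.camera_model(n))
print(ctrl.camera_model("wrist"))
E
```

```text
pics
{'t': 0.0, 'joint_positions': array([-1.398 ,  0.2766,  1.5061, -0.    ,  1.3607, -0.121 ]), 'qd': array([ 0.0015,  0.0015,  0.001 , -0.0003, -0.0002, -0.0004]), 'effort': array([ -0.001 , -41.6778, -24.581 ,  -0.0003,   0.0112,  -0.    ]), 'tool_pos': array([ 0.1664, -0.55  ,  0.303 ]), 'tool_rot': array([-0.0009,  0.9892,  0.1464, -0.    ]), 'ft_force': array([-0.08  ,  0.2371,  0.6174]), 'torque': array([ 0.0288, -0.0196, -0.0271]), 'grasp_force': 0.0, 'grip_width': 0.08520302822551815}
scene {'intrinsics': array([[400.6405,   0.    , 253.808 ],
       [  0.    , 400.6405, 185.6335],
       [  0.    ,   0.    ,   1.    ]]), 'world_from_camera': array([[-0.7832, -0.3957,  0.4795,  0.014 ],
       [-0.6217,  0.502 , -0.6012,  0.7042],
       [-0.0028, -0.7691, -0.6392,  0.8295],
       [ 0.    ,  0.    ,  0.    ,  1.    ]])}
side {'intrinsics': array([[383.7311,   0.    , 248.0368],
       [  0.    , 383.7311, 190.6957],
       [  0.    ,   0.    ,   1.    ]]), 'world_from_camera': array([[ 0.9992,  0.0175, -0.0369,  0.597 ],
       [ 0.0408, -0.3668,  0.9294, -1.2047],
       [ 0.0027, -0.9301, -0.3672,  0.6269],
       [ 0.    ,  0.    ,  0.    ,  1.    ]])}
{'intrinsics': array([[297.3186,   0.    , 256.4727],
       [  0.    , 297.3186, 191.6693],
       [  0.    ,   0.    ,   1.    ]]), 'mount': array([[ 0.0006, -0.9567, -0.2912,  0.0751],
       [ 1.    ,  0.0009, -0.0006,  0.0003],
       [ 0.0009, -0.2912,  0.9567, -0.0705],
       [ 0.    ,  0.    ,  0.    ,  1.    ]])}
```

View pics/scene0.png

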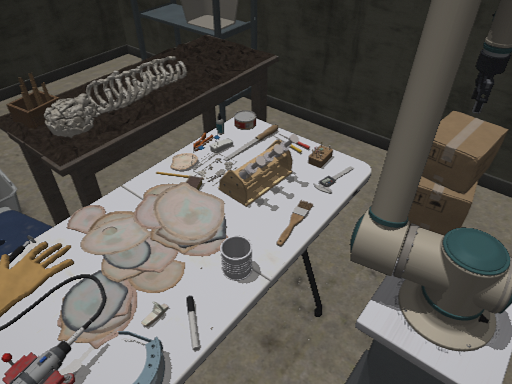

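View pics/side0.png

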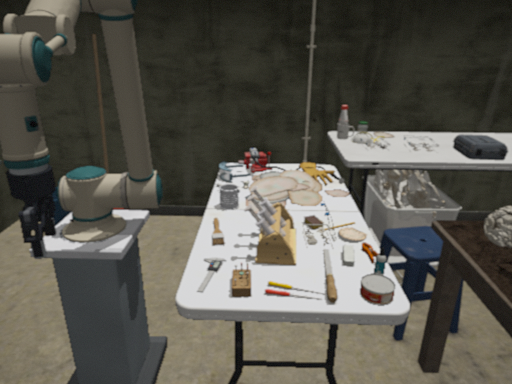

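The scene view shows the rack at about (257,172) and the tin at (236,258). The side view shows the rack at (278,235) and the tin at (229,197). I'll enlarge both crops.

```bash
python3 - <<'E'
import cv2,numpy as np
a=cv2.imread("pics/scene0.png")[130:285,205:305]; b=cv2.imread("pics/side0.png")[175:275,205:305]
a=cv2.resize(a,None,fx=3.87,fy=3.87,interpolation=cv2.INTER_CUBIC); b=cv2.resize(b,None,fx=4,fy=4,interpolation=cv2.INTER_CUBIC)
o=np.zeros((600,790,3),np.uint8);o[:a.shape[0],:a.shape[1]]=a[:600];o[:400,390:790]=b
cv2.imwrite("pics/crop1.png",o)
E
```

```text
(no output)
```

View pics/crop1.png

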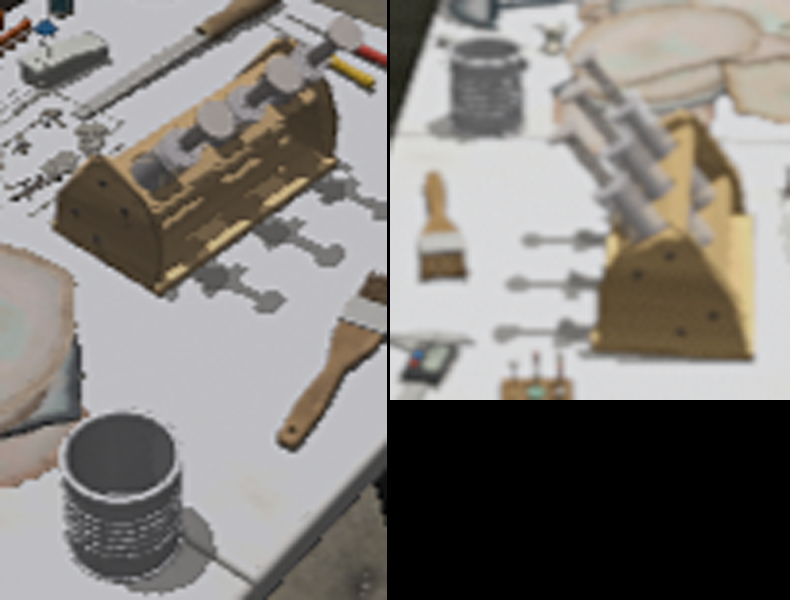

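Enlarged, the scene shows discs at about (294,138), (279,150) and (261,160), and the rack's front base corners at (247,206) and (291,172). In the side view the discs are at about (248,209), (251,199) and (255,190). The tin rim centre is at (236,249) in the scene view. Next I'll triangulate these.

```bash
cat > h.py <<'E'
import numpy as np,cv2
from scipy.spatial.transform import Rotation as R
from workcell import ctrl
np.set_printoptions(precision=4,suppress=True)
def ray(n,p):
    m=ctrl.camera_model(n);K=m["intrinsics"];T=m["world_from_camera"]
    d=T[:3,:3]@np.linalg.solve(K,[p[0],p[1],1]);return T[:3,3],d/np.linalg.norm(d)
def wray(p,s):
    m=ctrl.camera_model("wrist");K=m["intrinsics"];M=m["mount"]
    v=np.array([p[0]-K[0,2],p[1]-K[1,2]]);r=np.hypot(*v);th=r/K[0,0]
    d=np.r_[v/max(r,1e-9)*np.sin(th),np.cos(th)]
    T=pose(s);return (T@M)[:3,3],(T@M)[:3,:3]@d
def wproj(P,s):
    m=ctrl.camera_model("wrist");K=m["intrinsics"];c=np.linalg.inv(pose(s)@m["mount"])@np.r_[P,1]
    th=np.arctan2(np.hypot(c[0],c[1]),c[2]);u=c[:2]/np.hypot(*c[:2])
    return K[:2,2]+u*th*K[0,0]
def pose(s):
    T=np.eye(4);T[:3,:3]=R.from_quat(np.r_[s["tool_rot"][1:],s["tool_rot"][0]]).as_matrix();T[:3,3]=s["tool_pos"];return T
def plane(r,z): o,d=r;return o+d*(z-o[2])/d[2]
def tri(rs):
    A=sum(np.eye(3)-np.outer(d,d) for o,d in rs);b=sum((np.eye(3)-np.outer(d,d))@o for o,d in rs)
    P=np.linalg.solve(A,b);return P,[np.linalg.norm((np.eye(3)-np.outer(d,d))@(P-o)) for o,d in rs]
E
python3 - <<'E'
from h import *
for a,b in [((294.1,138.3),(248,208.8)),((278.9,149.6),(251,198.8)),((261.3,160.5),(255,190))]:
    print(tri([ray("scene",a),ray("side",b)]))
c=lambda x,y:(205+x/3.87,130+y/3.87)
for p in [(162,293),(333,162),(55,225)]: print(plane(ray("scene",c(*p)),0))
print("tin",plane(ray("scene",c(120,453)),.082),tri([ray("scene",c(120,453)),ray("side",((487-390)/4+205,175+50/4))]))
print("brush",[plane(ray("scene",c(*p)),.01) for p in [(290,440),(375,300)]])
E
```

```text
(array([ 0.5568, -0.1742,  0.1629]), [np.float64(0.0008294436751946454), np.float64(0.0008294436751945699)])
(array([ 0.5612, -0.0985,  0.1621]), [np.float64(0.0013125512208578324), np.float64(0.0013125512208581119)])
(array([ 0.5707, -0.0246,  0.162 ]), [np.float64(0.0028076420158456654), np.float64(0.002807642015845601)])
[0.5934 0.0122 0.    ]
[ 0.5828 -0.211   0.    ]
[0.7159 0.0026 0.    ]
tin [0.462  0.2137 0.082 ] (array([0.4651, 0.2117, 0.079 ]), [np.float64(0.0010966786249252665), np.float64(0.0010966786249251882)])
brush [array([0.4191, 0.0831, 0.01  ]), array([ 0.4516, -0.0756,  0.01  ])]
```

Disc spacing comes out near 76 mm as it should, with the rack yawed about -4°. The tool keeps its vertical attitude, because only twist is available. I'll move to a viewpoint above the rack.

```bash
python3 -m crank '[{"z":-0.4,"twist":0.058},{"z":-0.5,"twist":0.116},{"z":-0.5,"twist":0.116}]' 40
python3 -m crank '[{"x":0.32,"y":-0.5},{"x":0.63,"y":-1}]'
python3 -m crank '[{"x":0.32,"y":-0.5},{"x":0.63,"y":-1}]'
python3 -m crank '[{"x":0.32,"y":-0.5},{"x":0.63,"y":-1}]'
python3 -m crank '[{"x":0.32,"y":-0.5},{"x":0.63,"y":-1}]'
python3 -m crank '[{"x":0.32,"y":-0.5},{"x":0.63,"y":-1}]'
python3 -m crank '[{"x":0.32,"y":-0.5},{"x":0.63,"y":-0.9},{"x":0.63,"y":-0.9},{"x":0.63,"y":-0.9}]'
python3 - <<'E'
from h import *
s=ctrl.observe();print(s["t"],s["tool_pos"],s["tool_rot"],s["ft_force"])
im=ctrl.snapshot("wrist");cv2.imwrite("pics/w0.png",im[...,::-1])
for P in [(.5568,-.1742,.1629),(.5612,-.0985,.162),(.5707,-.0246,.162)]: print(wproj(np.array(P),s))
E
```

```text
0.1 [ 0.1664 -0.55    0.3031] [-0.0008  0.9892  0.1464 -0.    ] [-0.3259 -0.1929 -0.5438]
[  55.7218 -176.2154]
[  19.6463 -163.9693]
[  -7.2457 -154.5503]invalid input at $[0]: expected keys fingers, x, y, z, twist
invalid input at $[0]: expected keys fingers, x, y, z, twist
invalid input at $[0]: expected keys fingers, x, y, z, twist
invalid input at $[0]: expected keys fingers, x, y, z, twist
invalid input at $[0]: expected keys fingers, x, y, z, twist
invalid input at $[0]: expected keys fingers, x, y, z, twist
invalid input at $[0]: expected keys fingers, x, y, z, twist
```

View pics/w0.png

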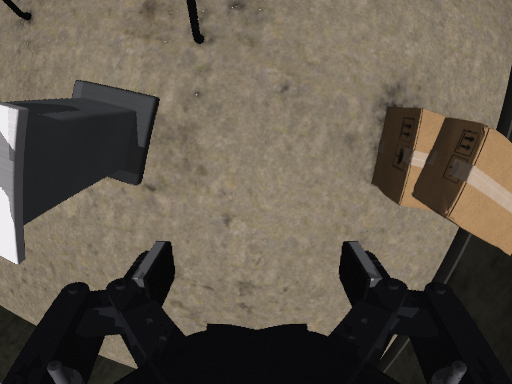

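Only the floor and the open fingers at (150,270) and (360,270) are in view, because the arm didn't move: every row must carry all five keys.

```bash
python3 -m crank '[{"fingers":60,"x":0,"y":0,"z":-0.4,"twist":0.058},{"fingers":60,"x":0,"y":0,"z":-0.5,"twist":0.116},{"fingers":60,"x":0,"y":0,"z":-0.5,"twist":0.116}]' 40
python3 -m crank '[{"fingers":60,"x":0.32,"y":-0.5,"z":0,"twist":0},{"fingers":60,"x":0.63,"y":-1,"z":0,"twist":0}]'
python3 -m crank '[{"fingers":60,"x":0.32,"y":-0.5,"z":0,"twist":0},{"fingers":60,"x":0.63,"y":-1,"z":0,"twist":0}]'
python3 -m crank '[{"fingers":60,"x":0.32,"y":-0.5,"z":0,"twist":0},{"fingers":60,"x":0.63,"y":-1,"z":0,"twist":0}]'
python3 -m crank '[{"fingers":60,"x":0.32,"y":-0.5,"z":0,"twist":0},{"fingers":60,"x":0.63,"y":-1,"z":0,"twist":0}]'
python3 -m crank '[{"fingers":60,"x":0.32,"y":-0.5,"z":0,"twist":0},{"fingers":60,"x":0.63,"y":-1,"z":0,"twist":0}]'
python3 -m crank '[{"fingers":60,"x":0.32,"y":-0.5,"z":0,"twist":0},{"fingers":60,"x":0.63,"y":-0.9,"z":0,"twist":0},{"fingers":60,"x":0.63,"y":-0.9,"z":0,"twist":0},{"fingers":60,"x":0.63,"y":-0.9,"z":0,"twist":0}]'
python3 - <<'E'
from h import *
s=ctrl.observe();print(s["t"],s["tool_pos"],s["tool_rot"],s["ft_force"])
im=ctrl.snapshot("wrist");cv2.imwrite("pics/w1.png",im[...,::-1])
for P in [(.5568,-.1742,.1629),(.5612,-.0985,.162),(.5707,-.0246,.162)]: print(wproj(np.array(P),s))
E
```

```text
t: 0.52
tool_pos: [0.1666, -0.5505, 0.3444]
tool_rot: [0.001, 0.999, -0.034, 0.0]
ft_force: [0.1, 0.0, -0.2]
grip_width: 0.0599
grasp_force: 0.0
t: 0.78
tool_pos: [0.2227, -0.4731, 0.3426]
tool_rot: [-0.001, 0.999, -0.034, -0.0]
ft_force: [0.9, 0.5, 0.9]
grip_width: 0.0604
grasp_force: 0.0
t: 1.02
tool_pos: [0.2789, -0.3963, 0.3429]
tool_rot: [-0.001, 0.999, -0.034, -0.0]
ft_force: [1.0, 0.4, -0.8]
grip_width: 0.0599
grasp_force: 0.0
t: 1.27
tool_pos: [0.3347, -0.32, 0.343]
tool_rot: [-0.001, 0.999, -0.034, -0.0]
ft_force: [-0.0, 0.5, -0.1]
grip_width: 0.0602
grasp_force: 0.0
t: 1.52
tool_pos: [0.3906, -0.2438, 0.343]
tool_rot: [-0.0, 0.999, -0.034, -0.0]
ft_force: [0.1, -0.8, 0.8]
grip_width: 0.0599
grasp_force: 0.0
t: 1.78
tool_pos: [0.4465, -0.1676, 0.343]
tool_rot: [-0.0, 0.999, -0.034, -0.001]
ft_force: [1.6, -0.4, 0.5]
grip_width: 0.0597
grasp_force: 0.0
t: 2.28
tool_pos: [0.5009, -0.101, 0.3431]
tool_rot: [0.0, 0.999, -0.034, -0.001]
ft_force: [-0.2, 0.1, 0.0]
grip_width: 0.0603
grasp_force: 0.0
2.275 [ 0.5009 -0.101   0.3431] [ 0.0001  0.9994 -0.0342 -0.0011] [-0.1727  0.1306  0.0463]
[337.4073 122.075 ]
[248.772  121.1445]
[163.0996 118.3299]
```

View pics/w1.png

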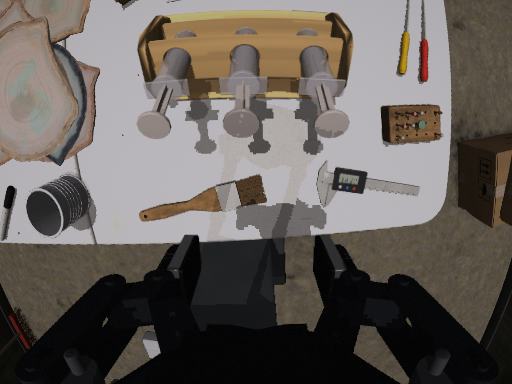

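The wrist view shows discs at (154,124), (241,122) and (332,121), and the tin mouth at (55,208). The rack and the bystanders are as described.

```bash
python3 - <<'E'
from h import *
s=ctrl.observe()
for w,a,b in [((332,121),(294.1,138.3),(248,208.8)),((241,122),(278.9,149.6),(251,198.8)),((154,124),(261.3,160.5),(255,190))]:
    print(tri([wray(w,s),ray("scene",a)]),plane(wray(w,s),.17),plane(ray("scene",a),.17))
# rack top shelf front/back corners
print("tin",plane(wray((55,206),s),.082))
# rim mask: wrist circle
E
```

```text
(array([ 0.5568, -0.1703,  0.1651]), [np.float64(0.0013876220658197778), np.float64(0.0013876220658197603)]) [ 0.5582 -0.1681  0.17  ] [ 0.552  -0.1651  0.17  ]
(array([ 0.5593, -0.0937,  0.1646]), [np.float64(0.0021699699340795757), np.float64(0.0021699699340796633)]) [ 0.5614 -0.0928  0.17  ] [ 0.5531 -0.0885  0.17  ]
(array([ 0.5655, -0.0185,  0.1662]), [np.float64(0.0018008415676889803), np.float64(0.001800841567689062)]) [ 0.5671 -0.0188  0.17  ] [ 0.5605 -0.0149  0.17  ]
tin [0.4729 0.186  0.082 ]
```

```bash
python3 -m crank '[{"fingers":0,"x":0.2,"y":-0.12,"z":0,"twist":0},{"fingers":0,"x":0.43,"y":-0.12,"z":0.5,"twist":0},{"fingers":0,"x":0.43,"y":-0.12,"z":1,"twist":0},{"fingers":0,"x":0.43,"y":-0.12,"z":1,"twist":0},{"fingers":0,"x":0.43,"y":-0.12,"z":1,"twist":0}]' 40
python3 - <<'E'
from h import *
im=ctrl.snapshot("wrist");cv2.imwrite("pics/w2.png",im[...,::-1])
s=ctrl.observe();print(s["tool_pos"])
E
```

```text
t: 2.95
tool_pos: [0.5374, -0.0942, 0.2652]
tool_rot: [0.0, 0.999, -0.036, 0.001]
ft_force: [-0.2, 0.2, -0.6]
grip_width: 0.0001
grasp_force: 0.0
[ 0.5376 -0.0942  0.2658]
```

View pics/w2.png

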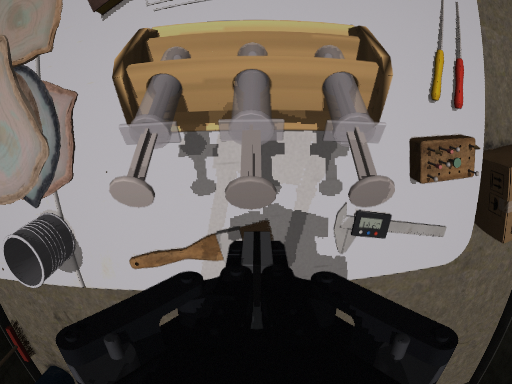

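The closed fingertips are at (257,237), and the discs are at (132,191), (251,191) and (372,190). The middle disc lies straight ahead of the tips.

```bash
python3 - <<'E'
from h import *
s=ctrl.observe();s1=dict(s);s1["tool_pos"]=np.array([.5009,-.101,.3431]);s1["tool_rot"]=np.array([.0001,.9994,-.0342,-.0011])
for w,w1,a in [((372,190),(332,121),(294.1,138.3)),((251,191),(241,122),(278.9,149.6)),((132,191),(154,124),(261.3,160.5))]:
    print(tri([wray(w,s),wray(w1,s1),ray("scene",a)]),tri([wray(w,s),wray(w1,s1)])[0],plane(wray(w,s),.166))
print("tip",wproj(s["tool_pos"]+[0,0,-.073],s),[pose(s)@np.r_[a,0,.073,1] for a in (-.011,.011)])
print("tin",[plane(wray(p,s),.082) for p in [(38,250)]])
E
```

```text
(array([ 0.5568, -0.1695,  0.1653]), [np.float64(0.0005972750091900365), np.float64(0.0014214695283374433), np.float64(0.001807555390701859)]) [ 0.5582 -0.1677  0.1689] [ 0.5571 -0.1686  0.166 ]
(array([ 0.5599, -0.0933,  0.1642]), [np.float64(0.001425822243327156), np.float64(0.0016379465609186346), np.float64(0.0030170152581952027)]) [ 0.5611 -0.0923  0.1637] [ 0.5618 -0.0926  0.166 ]
(array([ 0.566 , -0.0178,  0.1663]), [np.float64(0.001465169440262771), np.float64(0.0011350635109314427), np.float64(0.002594279489479674)]) [ 0.5669 -0.0167  0.1654] [ 0.5671 -0.0169  0.166 ]
tip [256.4705 247.526 ] [array([ 0.5269, -0.0935,  0.1927,  1.    ]), array([ 0.5489, -0.0951,  0.1928,  1.    ])]
tin [array([0.4811, 0.1743, 0.082 ])]
```

```bash
python3 -m crank '[{"fingers":0,"x":0.05,"y":-0.02,"z":0.25,"twist":0},{"fingers":0,"x":0.05,"y":-0.02,"z":0.25,"twist":0},{"fingers":0,"x":0.05,"y":-0.02,"z":0.25,"twist":0}]'
python3 -m crank '[{"fingers":0,"x":0.06,"y":0,"z":0.08,"twist":0},{"fingers":0,"x":0.06,"y":0,"z":0.08,"twist":0}]'
python3 -m crank '[{"fingers":0,"x":0.06,"y":0,"z":0.08,"twist":0},{"fingers":0,"x":0.06,"y":0,"z":0.08,"twist":0}]'
```

```text
t: 3.38
tool_pos: [0.5411, -0.0927, 0.2454]
tool_rot: [0.0, 0.999, -0.035, 0.001]
ft_force: [-0.6, -0.7, 0.2]
grip_width: 0.0002
grasp_force: 0.0
t: 3.62
tool_pos: [0.5456, -0.0928, 0.2374]
tool_rot: [0.0, 0.999, -0.035, 0.0]
ft_force: [0.3, -0.5, 0.1]
grip_width: -0.0002
grasp_force: 0.0
t: 3.88
tool_pos: [0.5504, -0.0932, 0.2309]
tool_rot: [0.0, 0.999, -0.035, 0.0]
ft_force: [-1.7, -0.4, 1.9]
grip_width: 0.0004
grasp_force: 0.9
```

```bash
for i in 1; do python3 -m crank '[{"fingers":0,"x":0.03,"y":0,"z":0.04,"twist":0},{"fingers":0,"x":0.03,"y":0,"z":0.04,"twist":0}]'; python3 -m crank '[{"fingers":0,"x":0.03,"y":0,"z":0.04,"twist":0},{"fingers":0,"x":0.03,"y":0,"z":0.04,"twist":0}]';  python3 -m crank '[{"fingers":0,"x":0.03,"y":0,"z":0.04,"twist":0},{"fingers":0,"x":0.03,"y":0,"z":0.04,"twist":0}]'; done | grep -E "pos|ft_"
```

```text
tool_pos: [0.5528, -0.0933, 0.2278]
ft_force: [-0.2, 0.7, 2.9]
tool_pos: [0.5545, -0.0935, 0.2254]
ft_force: [-3.9, 0.6, 8.7]
tool_pos: [0.5547, -0.0935, 0.2247]
ft_force: [-13.9, 1.0, 24.6]
```

Force rises sharply to about 28 N, so this looks like a jam. I'll look to check.

```bash
python3 - <<'E'
from h import *
w=ctrl.snapshot("wrist")[60:300,100:410];b=ctrl.snapshot("side")[175:275,205:305]
cv2.imwrite("pics/w3.png",np.hstack([cv2.resize(w,(470,364)),cv2.resize(b,(330,364),interpolation=cv2.INTER_CUBIC)])[...,::-1])
E
```

```text
(no output)
```

View pics/w3.png

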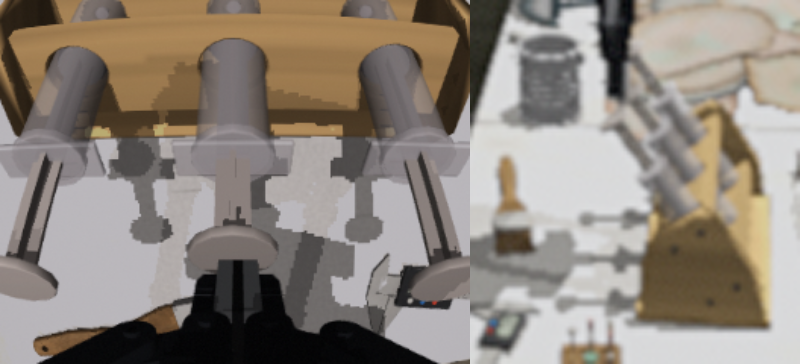

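The fingertips press on the lower half of the middle disc, and its exposed rod is shorter than its neighbours'. I'll measure the travel from pixels.

```bash
python3 - <<'E'
from h import *
s=ctrl.observe();print(s["tool_pos"],s["ft_force"])
for p,P in [((253,218),(.561,-.093,.166)),((113,243),(.567,-.0175,.166)),((401,243),(.5575,-.169,.166))]:
    P=np.array(P)
    for k in (0,.008,.016,.024,.032): print(k,wproj(P+k*np.array([.588,-.035,-.809]),s),end=' ')
    print(p)
m=ctrl.camera_model("wrist")
E
```

```text
[ 0.5546 -0.0935  0.2247] [-13.2456   1.5555  24.2339]
0 [254.4893 248.7959] 0.008 [254.4456 234.4881] 0.016 [254.4072 220.8902] 0.024 [254.3736 208.0033] 0.032 [254.3442 195.8177] (253, 218)
0 [111.763  243.0243] 0.008 [115.0797 229.9977] 0.016 [118.4148 217.5383] 0.024 [121.7451 205.6521] 0.032 [125.0508 194.337 ] (113, 243)
0 [398.895  241.4096] 0.008 [395.4296 228.352 ] 0.016 [391.9551 215.8686] 0.024 [388.4945 203.9651] 0.032 [385.0677 192.6392] (401, 243)
```

Middle moved about 17 mm and then stopped solid at 28 N, so it's most likely the faulty one. Next, the right syringe.

```bash
python3 -m crank '[{"fingers":0,"x":-0.25,"y":0,"z":-0.35,"twist":0},{"fingers":0,"x":-0.2,"y":0.1,"z":-0.6,"twist":0},{"fingers":0,"x":-0.1,"y":0.5,"z":-0.6,"twist":0},{"fingers":0,"x":-0.1,"y":0.96,"z":-0.6,"twist":0},{"fingers":0,"x":-0.1,"y":0.96,"z":-0.41,"twist":0},{"fingers":0,"x":-0.1,"y":0.96,"z":-0.41,"twist":0}]'
python3 -m crank '[{"fingers":0,"x":0.06,"y":0,"z":0.08,"twist":0},{"fingers":0,"x":0.12,"y":0,"z":0.16,"twist":0},{"fingers":0,"x":0.15,"y":0,"z":0.2,"twist":0},{"fingers":0,"x":0.15,"y":0,"z":0.2,"twist":0}]'
python3 -m crank '[{"fingers":0,"x":0.03,"y":0,"z":0.04,"twist":0},{"fingers":0,"x":0.06,"y":0,"z":0.08,"twist":0},{"fingers":0,"x":0.06,"y":0,"z":0.08,"twist":0}]'
```

```text
t: 5.48
tool_pos: [0.5431, -0.1689, 0.2521]
tool_rot: [-0.001, 0.999, -0.036, -0.002]
ft_force: [0.3, -0.5, 0.3]
grip_width: 0.0001
grasp_force: 0.0
t: 5.98
tool_pos: [0.5562, -0.1702, 0.238]
tool_rot: [0.0, 0.999, -0.035, 0.0]
ft_force: [-0.5, -0.5, -0.0]
grip_width: -0.0
grasp_force: 0.0
t: 6.35
tool_pos: [0.5609, -0.1709, 0.2316]
tool_rot: [-0.0, 0.999, -0.035, 0.0]
ft_force: [-0.3, 0.4, 0.5]
grip_width: -0.0001
grasp_force: 0.1
```

```bash
python3 - <<'E'
from h import *
w=ctrl.snapshot("wrist")[60:300,100:430];b=ctrl.snapshot("side")[175:275,205:305]
cv2.imwrite("pics/w4.png",np.hstack([cv2.resize(w,(495,360)),cv2.resize(b,(300,360),interpolation=cv2.INTER_CUBIC)])[...,::-1])
E
```

```text
(no output)
```

View pics/w4.png

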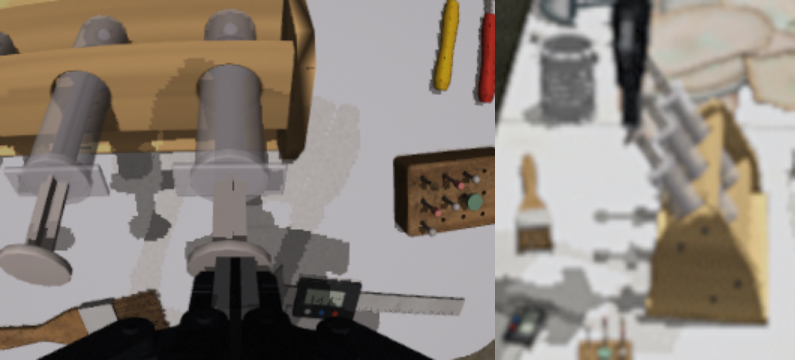

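The tips are at the right disc's lower half (disc about (253,230) in the full frame). I'll keep pushing in small steps.

```bash
for i in 1; do python3 -m crank '[{"fingers":0,"x":0.03,"y":0,"z":0.04,"twist":0},{"fingers":0,"x":0.06,"y":0,"z":0.08,"twist":0}]'; python3 -m crank '[{"fingers":0,"x":0.03,"y":0,"z":0.04,"twist":0},{"fingers":0,"x":0.06,"y":0,"z":0.08,"twist":0}]'; done | grep -E "pos|ft_"
python3 - <<'E'
from h import *
s=ctrl.observe();w=ctrl.snapshot("wrist");cv2.imwrite("pics/w5.png",cv2.resize(w[60:300,100:430],(660,480))[...,::-1])
for P in [(.5575,-.169,.166),(.571,-.094,.152)]:
    for k in (0,.008,.016,.024,.032,.04): print(wproj(np.array(P)+k*np.array([.588,-.035,-.809]),s),end=' ')
    print()
E
```

```text
tool_pos: [0.5655, -0.1713, 0.2255]
ft_force: [-1.5, -0.3, 1.9]
tool_pos: [0.5705, -0.1716, 0.2189]
ft_force: [0.0, 0.1, 1.9]
[253.2519 288.345 ] [253.235  273.7193] [253.2238 259.6308] [253.2177 246.1101] [253.2162 233.176 ] [253.2185 220.8369] 
[120.7798 255.7464] [123.5732 243.4154] [126.3952 231.5512] [129.2276 220.1642] [132.0542 209.2584] [134.8609 198.8323]
```

View pics/w5.png

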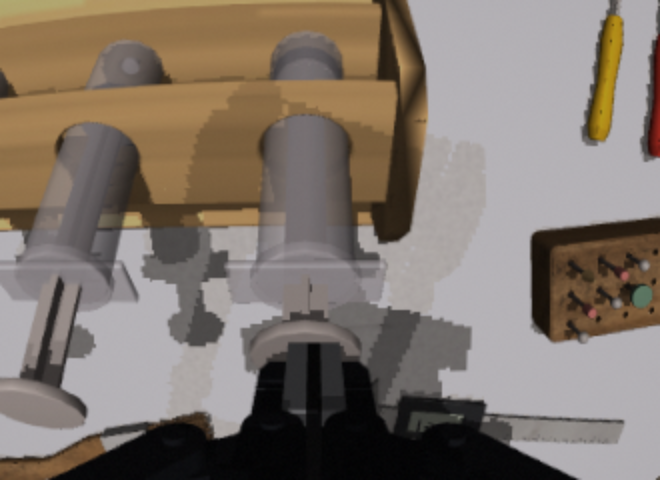

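The right plunger is at about 33 mm of travel, well past half-way and still sliding at about 2 N. I'll continue to its stop.

```bash
for i in 1; do python3 -m crank '[{"fingers":0,"x":0.03,"y":0,"z":0.04,"twist":0},{"fingers":0,"x":0.03,"y":0,"z":0.04,"twist":0}]'; python3 -m crank '[{"fingers":0,"x":0.03,"y":0,"z":0.04,"twist":0},{"fingers":0,"x":0.03,"y":0,"z":0.04,"twist":0}]';python3 -m crank '[{"fingers":0,"x":0.03,"y":0,"z":0.04,"twist":0},{"fingers":0,"x":0.03,"y":0,"z":0.04,"twist":0}]'; done | grep -E "pos|ft_"
```

```text
tool_pos: [0.5729, -0.1717, 0.2155]
ft_force: [-0.4, 0.2, 0.3]
tool_pos: [0.5749, -0.1719, 0.2127]
ft_force: [-1.8, 0.8, 2.5]
tool_pos: [0.5754, -0.1721, 0.2122]
ft_force: [-9.4, 1.0, 18.7]
```

The right one stops solid at its end, 24 mm deeper than the middle. It's sound and home. Now the left one.

```bash
python3 -m crank '[{"fingers":0,"x":-0.3,"y":0,"z":-0.42,"twist":0},{"fingers":0,"x":-0.44,"y":0,"z":-0.83,"twist":0},{"fingers":0,"x":-0.44,"y":-0.5,"z":-0.83,"twist":0},{"fingers":0,"x":-0.44,"y":-0.91,"z":-0.83,"twist":0},{"fingers":0,"x":-0.44,"y":-0.91,"z":-0.83,"twist":0}]' | grep -E "pos|ft_"
python3 -m crank '[{"fingers":0,"x":0,"y":-0.6,"z":0,"twist":0},{"fingers":0,"x":0,"y":-0.96,"z":0,"twist":0},{"fingers":0,"x":0,"y":-0.96,"z":0.21,"twist":0},{"fingers":0,"x":0,"y":-0.96,"z":0.21,"twist":0}]'| grep -E "pos|ft_"
python3 -m crank '[{"fingers":0,"x":0.06,"y":0,"z":0.08,"twist":0},{"fingers":0,"x":0.12,"y":0,"z":0.16,"twist":0},{"fingers":0,"x":0.18,"y":0,"z":0.24,"twist":0},{"fingers":0,"x":0.18,"y":0,"z":0.24,"twist":0}]'| grep -E "pos|ft_"
python3 -m crank '[{"fingers":0,"x":0.03,"y":0,"z":0.04,"twist":0},{"fingers":0,"x":0.06,"y":0,"z":0.08,"twist":0},{"fingers":0,"x":0.09,"y":0,"z":0.12,"twist":0},{"fingers":0,"x":0.09,"y":0,"z":0.12,"twist":0}]'| grep -E "pos|ft_"
```

```text
tool_pos: [0.5475, -0.0951, 0.2757]
ft_force: [-0.4, -0.9, -0.2]
tool_pos: [0.5524, -0.0207, 0.2577]
ft_force: [-0.4, 0.8, -0.3]
tool_pos: [0.5677, -0.0216, 0.2395]
ft_force: [-0.1, -0.5, -0.5]
tool_pos: [0.5747, -0.0219, 0.23]
ft_force: [-0.2, 0.2, 1.1]
```

```bash
for i in 1; do python3 -m crank '[{"fingers":0,"x":0.03,"y":0,"z":0.04,"twist":0},{"fingers":0,"x":0.03,"y":0,"z":0.04,"twist":0}]'; python3 -m crank '[{"fingers":0,"x":0.03,"y":0,"z":0.04,"twist":0},{"fingers":0,"x":0.06,"y":0,"z":0.08,"twist":0}]';python3 -m crank '[{"fingers":0,"x":0.03,"y":0,"z":0.04,"twist":0},{"fingers":0,"x":0.06,"y":0,"z":0.08,"twist":0}]'; done | grep -E "pos|ft_"
```

```text
tool_pos: [0.5771, -0.0221, 0.2269]
ft_force: [0.4, 0.5, 1.3]
tool_pos: [0.5819, -0.0224, 0.2207]
ft_force: [-0.2, -0.3, 4.4]
tool_pos: [0.5868, -0.0228, 0.2142]
ft_force: [-3.7, 0.5, 11.2]
```

```bash
for i in 1; do python3 -m crank '[{"fingers":0,"x":0.02,"y":0,"z":0.03,"twist":0},{"fingers":0,"x":0.02,"y":0,"z":0.03,"twist":0}]';python3 -m crank '[{"fingers":0,"x":0.03,"y":0,"z":0.04,"twist":0},{"fingers":0,"x":0.03,"y":0,"z":0.04,"twist":0}]'; done | grep -E "pos|ft_"
```

```text
tool_pos: [0.5871, -0.0228, 0.214]
ft_force: [-6.6, 1.1, 17.0]
tool_pos: [0.5874, -0.023, 0.2135]
ft_force: [-15.6, 0.4, 33.1]
```

The left one is also home, at the same axial depth as the right. The middle is the faulty one: I'll grip its disc across the rim, which lets the syringe swing to hang plumb.

```bash
python3 -m crank '[{"fingers":0,"x":-0.3,"y":0,"z":-0.42,"twist":0},{"fingers":50,"x":-0.3,"y":0,"z":-0.84,"twist":0},{"fingers":50,"x":-0.2,"y":0.5,"z":-0.84,"twist":0},{"fingers":50,"x":-0.2,"y":0.9,"z":-0.84,"twist":0},{"fingers":50,"x":-0.2,"y":0.9,"z":-0.84,"twist":0},{"fingers":50,"x":-0.2,"y":0.9,"z":-0.84,"twist":0}]' 60
python3 - <<'E'
from h import *
s=ctrl.observe();w=ctrl.snapshot("wrist");cv2.imwrite("pics/w6.png",w[...,::-1])
P=np.array([.570,-.094,.1535]);c=wproj(P,s);print(s["tool_pos"],c)
g=w[:,:,:].astype(int)
hsv=cv2.cvtColor(w,cv2.COLOR_RGB2HSV)
x0,y0=int(c[0])-30,int(c[1])-24
print(hsv[y0:y0+48:3,x0:x0+60:3,2]); 
E
```

```text
t: 11.88
tool_pos: [0.5692, -0.0931, 0.2751]
tool_rot: [-0.001, 0.999, -0.035, -0.001]
ft_force: [-0.4, -0.9, 0.8]
grip_width: 0.0497
grasp_force: 0.0
[ 0.5692 -0.0931  0.2751] [257.9824 213.1983]
[[172 171 170 181 182 182 182 133 135 133 132 134 133 109 108 110 182 181
  182 182]
 [169 173 182 182 181 181 182 133 133 133 133 133 131 108 108 108 182 183
  182 181]
 [171 173 182 181 182 181 181 134 133 132 132 133 133 110 107 107 108 129
  181 182]
 [170 172 182 182 182 182 181 132 133 133 132 133 133 107 109 108 109 109
  122 182]
 [170 179 180 182 181 181 181 131  76  63  76  60  60 109 110 109 109 106
  173 182]
 [172 180 181 181 182 180 124 120 125 131 131 126 118 111 102 109 110 107
  182 181]
 [170 182 181 182 100 118 139 146 141 131 129 134 140 137 115  95 145 120
  119 120]
 [169 181 181  82 127 126 116 116 116 114 115 115 116 114 116 122  88 107
  110 108]
 [170 181 108 113 115 115 115 114 114 115 116 114 113 115 115 114 113  64
  109 107]
 [179 117 107 114 114 114 113 116 113 114 114 114 114 113 114 112 114 100
  107 109]
 [120 106 107 114 114 113 114 113 113 113 111 112 113 112 112 113 112  91
  109 108]
 [181 107 109 103 111 112 111 113 112 112 111 112 111 112 111 111 107 111
  107 109]
 [181 110 107 106 108 115 112 112 112 111 111 111 111 111 112  96 108 110
  108 108]
 [181 108 106 107 107 108 110 108 110 107 112  99 107 110 107 110 108 108
  108 107]
 [181 107 107 107 107 107 110 109 109 106 108 107 110 108 108 108 109 107
  110 109]
 [170 108 109 108 107 106 182 182 108 107 107 107 109 108 107 107 106 104
  107 107]]
```

The disc shows at about (257,217) against a predicted (258,213), so it's within 3 mm. Descend and grip.

```bash
python3 -m crank '[{"fingers":50,"x":-0.02,"y":0,"z":0.4,"twist":0},{"fingers":50,"x":-0.02,"y":0,"z":0.78,"twist":0},{"fingers":50,"x":-0.02,"y":0,"z":0.78,"twist":0},{"fingers":28,"x":-0.02,"y":0,"z":0.78,"twist":0},{"fingers":10,"x":-0.02,"y":0,"z":0.78,"twist":0},{"fingers":10,"x":-0.02,"y":0,"z":0.78,"twist":0},{"fingers":10,"x":-0.02,"y":0,"z":0.78,"twist":0},{"fingers":10,"x":-0.02,"y":0,"z":0.78,"twist":0}]' 60
```

```text
t: 12.92
tool_pos: [0.568, -0.0935, 0.2145]
tool_rot: [0.0, 0.999, -0.035, 0.001]
ft_force: [-1.4, 1.1, 5.5]
grip_width: 0.0273
grasp_force: 59.2
```

The opening is 27 mm where 31 is expected, so the grip is probably on a chord. Regrip a little deeper.

```bash
python3 -m crank '[{"fingers":50,"x":0,"y":0,"z":0,"twist":0},{"fingers":50,"x":0,"y":0,"z":0,"twist":0},{"fingers":50,"x":0.03,"y":0,"z":0.09,"twist":0},{"fingers":50,"x":0.03,"y":0,"z":0.09,"twist":0},{"fingers":28,"x":0.03,"y":0,"z":0.09,"twist":0},{"fingers":10,"x":0.03,"y":0,"z":0.09,"twist":0},{"fingers":10,"x":0.03,"y":0,"z":0.09,"twist":0},{"fingers":10,"x":0.03,"y":0,"z":0.09,"twist":0},{"fingers":10,"x":0.03,"y":0,"z":0.09,"twist":0}]' 60
python3 - <<'E'
from h import *
w=ctrl.snapshot("wrist");cv2.imwrite("pics/w7.png",cv2.resize(w[130:290,150:360],(787,600))[...,::-1])
E
```

```text
t: 14.05
tool_pos: [0.5701, -0.0938, 0.2064]
tool_rot: [0.0, 0.999, -0.035, 0.0]
ft_force: [-0.7, 0.2, 1.8]
grip_width: 0.0276
grasp_force: 58.9
```

```bash
python3 -m crank '[{"fingers":10,"x":-0.12,"y":0,"z":-0.16,"twist":0},{"fingers":10,"x":-0.24,"y":0,"z":-0.33,"twist":0},{"fingers":10,"x":-0.24,"y":0,"z":-0.33,"twist":0}]'
python3 -m crank '[{"fingers":10,"x":-0.12,"y":0,"z":-0.17,"twist":0},{"fingers":10,"x":-0.24,"y":0,"z":-0.34,"twist":0},{"fingers":10,"x":-0.36,"y":0,"z":-0.51,"twist":0},{"fingers":10,"x":-0.48,"y":0,"z":-0.68,"twist":0},{"fingers":10,"x":-0.52,"y":0,"z":-0.74,"twist":0},{"fingers":10,"x":-0.52,"y":0,"z":-0.74,"twist":0}]'
python3 - <<'E'
from h import *
for n in("wrist","side","scene"):
    cv2.imwrite(f"pics/l_{n}.png",ctrl.snapshot(n)[...,::-1])
a=cv2.imread("pics/l_side.png")[100:285,190:315];b=cv2.imread("pics/l_scene.png")[60:290,190:330];c=cv2.imread("pics/l_wrist.png")
f=lambda i,w,h:cv2.resize(i,(w,h),interpolation=cv2.INTER_CUBIC)
o=np.zeros((600,800,3),np.uint8);o[:600,:365]=f(b,365,600);o[:300,365:568]=f(a,203,300);o[300:600,400:800]=f(c,400,300)
cv2.imwrite("pics/lift.png",o)
E
```

```text
t: 14.48
tool_pos: [0.5507, -0.0924, 0.2346]
tool_rot: [0.0, 0.999, -0.035, 0.001]
ft_force: [-0.1, 0.4, -0.6]
grip_width: 0.0276
grasp_force: 59.0
t: 15.22
tool_pos: [0.5095, -0.0895, 0.2924]
tool_rot: [0.0, 0.999, -0.035, 0.001]
ft_force: [1.2, -0.4, -0.7]
grip_width: 0.0275
grasp_force: 59.0
```

View pics/lift.png

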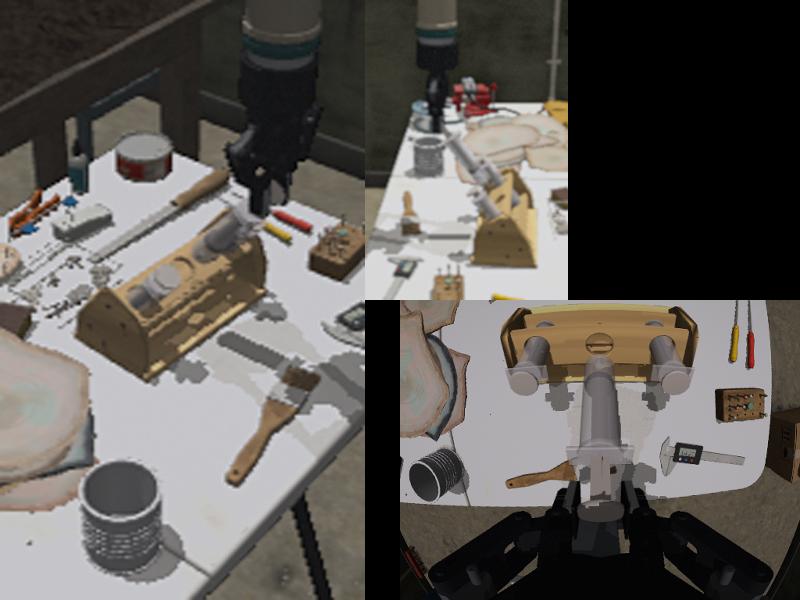

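The syringe is lifted clear, still leaning about 35° in the grip. Its hole at (600,343) in the composite is empty and both neighbours are home. The tin mouth is near (48,228) in the wrist frame. Now I'll cross-check the tin position.

```bash
python3 - <<'E'
from h import *
s=ctrl.observe();print(s["tool_pos"])
t=np.array([.463,.213,.082]);print("tin rim ring in wrist:",wproj(t,s))
for a in range(0,360,45):
    print(a,wproj(t+.038*np.array([np.cos(np.radians(a)),np.sin(np.radians(a)),0]),s), wproj(t+[.038*np.cos(np.radians(a)),.038*np.sin(np.radians(a)),-.082],s))
w=cv2.cvtColor(cv2.imread("pics/l_wrist.png"),cv2.COLOR_BGR2GRAY)
print(w[190:262:4,0:100:4])
E
```

```text
[ 0.5095 -0.0894  0.2913]
tin rim ring in wrist: [ 29.8324 233.1995]
0 [ 21.9391 206.0085] [ 56.2194 187.9604]
45 [ 11.7752 214.7262] [ 45.5791 196.0805]
90 [ 12.5187 233.1677] [ 44.8727 212.5811]
135 [ 23.3216 250.8832] [ 54.082  228.0686]
180 [ 38.4304 258.7263] [ 68.1736 234.321 ]
225 [ 49.4963 251.9417] [ 79.3672 227.5052]
270 [ 49.4363 233.1187] [ 80.7481 210.6768]
315 [ 37.7261 213.4592] [ 70.9835 193.8805]
[[169 169 170 170 170 170 169 170 170 170 171 171 148 110  83 124 124 102
  172 173 173 173 174 174 173]
 [168 169 169 169 170 170 170 171 170 171 172 128  87  62  55  54  51 129
  154 172 173 173 173 173 173]
 [168 169 169 169 170 169 171 171 170 124  92 140  55 128  52  38  47  46
  152 163 173 172 173 174 173]
 [  5 168 168 170 170 170 170 123  58  72  66  62  39 107  50  39  41  41
   40  78 173 173 172 174 174]
 [  5 120 169 169 170 153 133  39  49  54  52  65  49  36 103  69  61  36
   36  38 162 172 173 173 173]
 [  4 169 169 169  97  36  34 102 162  40  37  40  59  43  37  37  39  81
   37  36  60 173 173 174 173]
 [ 34 169 169 167  35  35  35  35  35 168  38  39  40
[... 507 characters left out ...]
38  42  44  46 172  35  35  79  35 102
   41  93  61  99 162 173 173]
 [168 169 168 169  36  37  39  42  43  45  47  49 103  36  35  39  52  61
   98  96  75  95 143 172 173]
 [169 169 163 169 166  40  42  44  48  47  50  53  64  35  35  44  69 100
   99  98  85  82 172 172 173]
 [168 168 168 169 169  50  45  47  49  52  55  55  57  34  37 171 171 100
   97  97  93  68 173 173 173]
 [169 169 133 169 169 164  48  49  52  54  55  56 147  39 170 171 171 172
  171 172 172 111 172 172 172]
 [168 168 169 169 169 169 170  95  55  56  56  60 153 171 170 171 171 171
  171 172 171 146 172 173 173]
 [153 162 168 169 169 169 169 170 170 161 161 154 171 171 171 171 171 172
  172 171 173 166  79 172 172]]
```

The tin is confirmed at (0.463, 0.213): its predicted rim matches the wrist mask. I'll back away from the rack and carry the syringe over to it.

```bash
(python3 -m crank '[{"fingers":10,"x":-0.35,"y":0,"z":-0.1,"twist":0},{"fingers":10,"x":-0.7,"y":0,"z":-0.25,"twist":0},{"fingers":10,"x":-1,"y":0,"z":-0.25,"twist":0}]'
python3 -m crank '[{"fingers":10,"x":-0.12,"y":-0.48,"z":0,"twist":0},{"fingers":10,"x":-0.23,"y":-0.95,"z":0,"twist":0}]'
python3 -m crank '[{"fingers":10,"x":-0.12,"y":-0.48,"z":0,"twist":0},{"fingers":10,"x":-0.23,"y":-0.95,"z":0,"twist":0}]'
python3 -m crank '[{"fingers":10,"x":-0.12,"y":-0.48,"z":0,"twist":0},{"fingers":10,"x":-0.23,"y":-0.95,"z":0,"twist":0}]'
python3 -m crank '[{"fingers":10,"x":0,"y":-0.48,"z":0,"twist":0},{"fingers":10,"x":0,"y":-0.89,"z":0,"twist":0},{"fingers":10,"x":0,"y":-0.89,"z":0,"twist":0},{"fingers":10,"x":0,"y":-0.89,"z":0,"twist":0}]') | grep -E "t:|pos|width"
python3 - <<'E'
from h import *
s=ctrl.observe();print(s["tool_pos"])
def pr(n,P):
    m=ctrl.camera_model(n);c=np.linalg.inv(m["world_from_camera"])@np.r_[P,1];q=m["intrinsics"]@c[:3];return q[:2]/q[2]
tip=s["tool_pos"]+[.095,-.006,-.183]
for n in("scene","side"):
    im=ctrl.snapshot(n);cv2.imwrite(f"pics/p_{n}.png",im[...,::-1])
    old=cv2.imread(f"pics/{n}0.png")[...,::-1]
    c=pr(n,tip);print(n,"tip pred",c,"disc",pr(n,s["tool_pos"]+[-.001,0,-.052]), "rim",pr(n,[.463,.213,.082]))
    d=np.abs(im.astype(int)-old).max(2);x,y=c.astype(int)
    print("\n".join("".join("#" if v>25 else "." for v in r) for r in d[y-22:y+16,x-32:x+28]))
im=ctrl.snapshot("wrist");cv2.imwrite("pics/p_wrist.png",im[...,::-1]);print("wrist",wproj(tip,s),wproj(np.array([.463,.213,.082]),s))
E
```

```text
t: 15.75
tool_pos: [0.4293, -0.0838, 0.3121]
tool_rot: [0.0, 0.999, -0.035, 0.0]
grip_width: 0.0276
t: 16.0
tool_pos: [0.4164, -0.0061, 0.3115]
tool_rot: [-0.0, 0.999, -0.036, -0.0]
grip_width: 0.0273
t: 16.25
tool_pos: [0.4035, 0.0716, 0.3115]
tool_rot: [-0.0, 0.999, -0.035, -0.0]
grip_width: 0.0271
t: 16.5
tool_pos: [0.3905, 0.1488, 0.3114]
tool_rot: [0.0, 0.999, -0.035, -0.0]
grip_width: 0.0272
t: 17.0
tool_pos: [0.3956, 0.2182, 0.3113]
tool_rot: [0.001, 0.999, -0.035, -0.001]
grip_width: 0.0277
[0.3956 0.2182 0.3113]
scene tip pred [226.85   228.3792] disc [256.5077 206.6477] rim [235.8953 246.7012]
..............................................##############
................................................############
.................................................###########
..................................................##########
...............................................##..#########
.............................................####..#########
............................................################
...........................................#################
.
[... 3575 characters left out ...]
............................................
............................................................
............................................................
............................................................
............................................................
............................................................
................##..........................................
................##..........................................
................###.........................................
.................#.................................##.......
..................................................####......
wrist [255.6113  79.9863] [256.8738 110.8874]
```

The side blob's tip is at about (233,176) against a predicted (235,176), and the scene view agrees. Lower into the tin.

```bash
(python3 -m crank '[{"fingers":10,"x":0.01,"y":0,"z":0.3,"twist":0},{"fingers":10,"x":0.01,"y":0,"z":0.55,"twist":0},{"fingers":10,"x":0.01,"y":0,"z":0.75,"twist":0},{"fingers":10,"x":0.01,"y":0,"z":0.9,"twist":0},{"fingers":10,"x":0.01,"y":0,"z":0.9,"twist":0}]'
python3 -m crank '[{"fingers":10,"x":0,"y":0,"z":0.08,"twist":0},{"fingers":10,"x":0,"y":0,"z":0.16,"twist":0},{"fingers":10,"x":0,"y":0,"z":0.16,"twist":0}]') | grep -E "t:|pos|width|ft"
```

```text
t: 17.77
tool_pos: [0.3962, 0.2179, 0.2393]
tool_rot: [0.0, 0.999, -0.036, -0.001]
ft_force: [-0.0, -0.5, -0.2]
grip_width: 0.0273
t: 18.15
tool_pos: [0.3964, 0.2184, 0.2267]
tool_rot: [0.0, 0.999, -0.035, -0.0]
ft_force: [-0.9, -0.2, -0.0]
grip_width: 0.0277
```

```bash
(python3 -m crank '[{"fingers":10,"x":0,"y":0,"z":0.06,"twist":0},{"fingers":10,"x":0,"y":0,"z":0.12,"twist":0},{"fingers":10,"x":0,"y":0,"z":0.12,"twist":0}]'
python3 -m crank '[{"fingers":10,"x":0,"y":0,"z":0.05,"twist":0},{"fingers":10,"x":0,"y":0,"z":0.1,"twist":0},{"fingers":10,"x":0,"y":0,"z":0.1,"twist":0}]') | grep -E "t:|pos|width|ft"
python3 - <<'E'
from h import *
for n in("scene","side"):
    im=ctrl.snapshot(n);cv2.imwrite(f"pics/q_{n}.png",im[...,::-1]);old=cv2.imread(f"pics/{n}0.png")[...,::-1]
    d=np.abs(im.astype(int)-old).max(2);x,y=(236,258) if n=="scene" else (229,197)
    print("\n".join("".join("#" if v>25 else "." for v in r) for r in d[y-36:y+28,x-24:x+36]))
E
```

```text
t: 18.52
tool_pos: [0.3964, 0.2184, 0.217]
tool_rot: [0.0, 0.999, -0.035, -0.0]
ft_force: [-0.7, 0.3, -0.3]
grip_width: 0.0274
t: 18.9
tool_pos: [0.3964, 0.2184, 0.2091]
tool_rot: [0.0, 0.999, -0.035, -0.0]
ft_force: [-0.1, -0.2, -0.5]
grip_width: 0.0275
...........................#################################
...........................#################################
..........................##################################
....................###..################################...
...................######################################...
...................######################################...
..................#######################################...
..................######################################....
...................#####################################....
....................###################################.....
....................###################################.....
.....................##################################.....
......................#################################.....
.......................#############################
[... 6262 characters left out ...]
...............####..####.###
..............................................######...##..#
...............................................######..###.#
...............................................######..###.#
.................................................####.......
...................................................##.......
................................................###.........
...............................................#####........
................................................##..........
............................................................
............................................................
............................................................
```

It's inside with no contact force, and the tin is undisturbed. Lower a little further.

```bash
(python3 -m crank '[{"fingers":10,"x":0,"y":0,"z":0.05,"twist":0},{"fingers":10,"x":0,"y":0,"z":0.05,"twist":0}]'
python3 -m crank '[{"fingers":10,"x":0,"y":0,"z":0.05,"twist":0},{"fingers":10,"x":0,"y":0,"z":0.05,"twist":0}]') | grep -E "t:|pos|width|ft"
```

```text
t: 19.25
tool_pos: [0.3964, 0.2184, 0.2051]
tool_rot: [0.0, 0.999, -0.035, -0.0]
ft_force: [0.3, 0.4, -0.5]
grip_width: 0.0276
t: 19.5
tool_pos: [0.3967, 0.2185, 0.2012]
tool_rot: [0.0, 0.999, -0.035, 0.0]
ft_force: [1.4, -0.2, 0.3]
grip_width: 0.0275
```

```bash
(python3 -m crank '[{"fingers":33,"x":0,"y":0,"z":0,"twist":0},{"fingers":38,"x":0,"y":0,"z":0,"twist":0},{"fingers":50,"x":0,"y":0,"z":0,"twist":0},{"fingers":60,"x":0,"y":0,"z":0,"twist":0},{"fingers":60,"x":0,"y":0,"z":0,"twist":0},{"fingers":60,"x":0,"y":0,"z":0,"twist":0}]' 20
python3 -m crank '[{"fingers":60,"x":0,"y":0,"z":-0.3,"twist":0},{"fingers":60,"x":0,"y":0,"z":-0.7,"twist":0},{"fingers":60,"x":-0.3,"y":0,"z":-1,"twist":0},{"fingers":60,"x":-0.6,"y":0,"z":-1,"twist":0}]'
python3 -m crank '[{"fingers":60,"x":-0.5,"y":0,"z":-0.5,"twist":0},{"fingers":60,"x":-0.5,"y":0,"z":-0.7,"twist":0},{"fingers":60,"x":-0.5,"y":0,"z":-0.7,"twist":0}]') | grep -E "t:|pos|width|ft"
python3 - <<'E'
from h import *
for n in("scene","side"):
    im=ctrl.snapshot(n);cv2.imwrite(f"pics/r_{n}.png",im[...,::-1]);old=cv2.imread(f"pics/{n}0.png")[...,::-1]
    d=np.abs(im.astype(int)-old).max(2);x,y=(236,258) if n=="scene" else (229,197)
    print("\n".join("".join("#" if v>25 else "." for v in r) for r in d[y-60:y+26,x-30:x+40]))
E
```

```text
t: 20.25
tool_pos: [0.3965, 0.2185, 0.2015]
tool_rot: [0.0, 0.999, -0.035, 0.0]
ft_force: [-0.2, -0.5, 0.1]
grip_width: 0.06
t: 20.75
tool_pos: [0.3489, 0.2223, 0.2829]
tool_rot: [-0.001, 0.999, -0.036, 0.002]
ft_force: [0.3, 0.5, -0.2]
grip_width: 0.0596
t: 21.12
tool_pos: [0.3081, 0.2248, 0.3376]
tool_rot: [-0.0, 0.999, -0.035, 0.001]
ft_force: [0.3, 0.0, 0.1]
grip_width: 0.0597
.........................................................#############
.....................................................###.#############
....................................................####.#############
...................................................#####.#############
..................................................######.#############
.................................................#######.#############
..................................................######.#############
........................................................##############
.........................................................#############
.........................................................#############
......
[... 10795 characters left out ...]
...........................................####..###..#######
....................................................######...##..#####
.....................................................######..###.#####
.....................................................######..###.#####
.......................................................####.......####
.........................................................##........###
.....................................................####..........###
.....................................................#####.........###
......................................................##...........###
...................................................................###
```

The syringe stands in the tin, leaning toward the robot. Check its disc height and that the scene is at rest.

```bash
python3 - <<'E'
from h import *
P,e=tri([ray("scene",(253,240)),ray("side",(213.5,170.5))]);print(P,e)
b=P-[.463,.213,0];print("disc offset from tin axis",b,"lean if tip z .01 (deg):",np.degrees(np.arccos((P[2]-.01)/.164)))
for n in("scene","side"):
    a=ctrl.snapshot(n).astype(int);o=cv2.imread(f"pics/r_{n}.png")[...,::-1];m=np.abs(a-o).max(2)>25;print(n,m.sum())
E
python3 -m crank '[{"fingers":60,"x":0,"y":0,"z":0,"twist":0},{"fingers":60,"x":0,"y":0,"z":0,"twist":0},{"fingers":60,"x":0,"y":0,"z":0,"twist":0},{"fingers":60,"x":0,"y":0,"z":0,"twist":0}]' | head -1
python3 - <<'E'
from h import *
for n in("scene","side"):
    a=ctrl.snapshot(n).astype(int);o=cv2.imread(f"pics/r_{n}.png")[...,::-1];m=np.abs(a-o).max(2)>25;print(n,m.sum())
E
```

```text
[0.4052 0.2167 0.1481] [np.float64(0.0004697584752370758), np.float64(0.0004697584752370433)]
disc offset from tin axis [-0.0578  0.0037  0.1481] lean if tip z .01 (deg): 32.66800202301433
scene 968
side 12
t: 21.82
scene 699
side 21
```

```bash
python3 -c "
from workcell import ctrl
print(ctrl.sign_off())"
```

```text
the job is handed in; nothing more can be done
None
```

I handed the job in at about 22 s of the 58 s: the left and right plungers went to their end stops and stay in the rack, and the middle syringe jammed about half-way and now stands nozzle-down in the upright tin, leaning roughly 33°; the hand-in gave no verdict.

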